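# Turn over the leaf of the sample book

## Robot

A 6-joint arm with a two-finger parallel gripper is mounted at the origin on the work surface. World frame = base frame: x ahead of the robot, y to its left, z up, the work surface at z = 0. Lengths are in m, angles in rad, forces in N, time in s.
With the tool pointing down it reaches from about 0.3 to 0.875 m from the base axis. Payload 6.4 kg.
Tool frame: the origin (TCP) lies between the finger pads; the fingertips stand 14 mm ahead of it and the grasp point (between the pads) lies 5 mm behind it (r.tips_ahead is the distance from the TCP to the fingertips, in m); z points along the fingers, y is the direction in which the jaws open and shut (so a half turn about z gives the same grasp; the last joint's range is limited). The gripper opens to 85 mm and grips with 20 to 120 N. Pads are 22 mm wide; open, the fingers measure 114 mm over their backs; the gripper's body (76 mm by 85 mm) begins 54 mm behind the grasp point. The pads swing forward as they close: fully open they stand 13 mm farther back than shut.
Start: joints at [1.072, 0.181, 1.607, -0, 1.354, -0.206], TCP at [0.166, 0.551, 0.245] pointing down, gripper open.
Joint ranges: [-2.99, 2.99], [-0.89, 2.07], [0.3, 2.58], [-1.14, 4.28], [0, 2.63], [-3.12, 3.12]. Speed limits (rad/s): [2.57, 2.57, 3.01, 3.14, 3.14, 3.14].

## Interface

Orientations are given as [roll, pitch, yaw] about the fixed x, y, z axes, in that order (R = Rz(yaw) Ry(pitch) Rx(roll)).
In Python, from bench import r gives the robot as it stands.
- The arm moves only by the tool drive_tool, never from a script. Its argument "targets" is one flat list of numbers, 5 for each row, row after row: the shift along the tool's x, y, z in cm, then the turn about the tool's z in rad, then the opening, from 0 (shut) to 1 (fully open). A call has 1 to 20 rows; each row is the pose to reach, as a shift and turn from the pose measured when the call began, along the tool's axes at that moment; what a row does not reach only later rows make up. A row lasts 1/12 s, in which the tool goes at most 41.7 mm and 7.16 degrees, less where a joint would pass 70% of its speed; a pose out of reach is approached as far as the arm can. A call with a gripper value outside its range is refused whole. The fingers move at their own pace and stop on an object; "force" is the grip in N (left out, the last holds). Time passes only in rows, so rows that repeat a pose let the fingers close. It gives the time, the measured TCP pose, the force and the opening at its end, in the units of the state.
- r.state(): the state, without advancing time (a new reading comes with each control period).
- r.capture(name): name is "scene" or "top"; returns (picture, depth): 420x560x3 uint8, red, green, blue; 420x560 float32, m along the optical axis (not along the pixel's ray), 0 where there is no reading.
- r.get_calibration(name): a dict with "mtx" (3x3 intrinsics, pixels), "eye" and "attitude" of the camera in the world. Camera axes: x right, y up, looking along -z (the intrinsics and any distortion apply to the point x, -y, -z); pixel columns grow to the right and rows downward; lengths in m; the calibration is good to about 2 mm. A picture is of the moment at which its call begins. get_calibration takes no time and is no camera call.
- r.finish_job(): hands the job in, once; it reports no verdict.
The state is a dict: "clock": time; "joint_pos": joint angles; "qvel": joint speeds; "joint_efforts": joint torques, N m; "ee_pos": TCP position; "tcp_rot": TCP orientation; "contact_force": force on the tool from outside, world axes, zero at the start; "moment": the same for the moment, N m; "finger_gap": finger opening in m.
Only numpy, scipy, OpenCV 4.12 (cv2) and the standard library are available. Lean on these libraries where they do the work, as an engineer would, in place of code of your own. Each camera call takes 0.05 s, during which the arm holds its last target. There are 200 camera calls.

## Task

The orange-edged leaf of the blue sample book has been left part-way up on the right-hand side of its spine, seen from the robot. Push it up with the fingertips, over the spine, and press it down fully flat on the left-hand side, without pinching the leaf. Do not lift the book or shove it along the bench, and leave the two jars and the loose red lid alone.

Things in the scene. Friction and masses are not known exactly. Their poses are not given: they have to be found in the camera images.
- book: Sample book standing loose on the bench on four rubber feet, 2 to 3 kg: a blue base board 160 mm along x, 200 mm along y, top face 22 mm above the bench, low sample discs up to 28 mm, four rubber corner bumpers up to 38 mm. Origin at the centre of its underside, on the bench; z up; x runs along the spine (roughly away from the robot), +y is the left-hand side where the leaf must end, -y the right-hand side where it starts. Its yaw varies by up to 0.7 rad either way.
- spine_mid (a point): Middle of the spine: a point on the hinge axis, 40 mm above the bench. The hinge axis runs along the book's x through this point (steel pin 8 mm in diameter, 152 mm long, a steel bracket 46 mm high at each end). Axes as the book's.
- leaf (a joint): Angle of the leaf about the spine: 0 lying flat on the right (-y) side, pi/2 (1.571) upright, pi (3.142) lying flat on the left (+y) side, the end of its travel. It starts part-way up, between 0.15 and 0.55. The hinge is stiff: it needs about 0.3 N m to turn (about 2.5 N at the free edge) and the leaf stays wherever it is left.
- leaf_edge (a point): Middle of the leaf's free edge, 120 mm from the hinge axis. The leaf is a rigid plate 140 mm along the spine, reaching from the spine to 120 mm out, 5.6 mm thick with its mid-plane through the hinge axis; its orange rim is 2 mm thick and shows 4 mm wide all round. Site axes: x along the spine, -y from the spine to the free edge, z out of the front face. At joint angle q the free edge lies 120 mm * cos(q) to the right (book -y) of the axis and 120 mm * sin(q) above it.
- leaf_front: White front face of the leaf, 132 by 100 mm, with 4 mm high sample buttons on it; it faces up at the start and down at the end. Origin in the middle of the face, 66 mm from the hinge axis; axes as leaf_edge.
- leaf_back: Yellow plain back face of the leaf, 132 by 100 mm; it faces down at the start (push here) and up at the end. Origin in the middle of the face, 66 mm from the hinge axis; axes as leaf_edge.
- jar_red: Bystander: clear jar with a red lid, 62 mm in diameter, 100 mm high, standing loose beyond the far end of the book. Origin at the centre of its underside, z up.
- jar_green: Bystander: clear jar with a green lid, 62 mm in diameter, 100 mm high, standing loose beyond the far end of the book. Origin at the centre of its underside, z up.
- spare_lid: Bystander: loose red jar lid, 66 mm in diameter, 14 mm high, lying on the bench at the near end of the book. Origin at the centre of its underside, z up.

How it is judged:
By the outcome, as a careful person would: the job done as asked, in the order asked, and still so for the second after the job is handed in, with the robot touching nothing.
It also fails if it takes over 42 s, if anything falls off the work surface, if the arm or the gripper's body presses on something with over 40 N, if the wrist force passes 120 N, or if a joint passes its speed limit or range.

## Working session

There is one attempt and no reset: what is moved stays moved. The work goes in short steps, Python scripts to look and compute and a tool call to move; the robot and the scene stay as the last step left them, time stands still between calls to the robot, and variables do not carry over. Pictures are saved under pics/ and viewed, about 8 in all and at most 12, crops included, and the job is handed in when it is done.

Besides the shell and the picture viewer there is one more tool, called after "Request:" in YAML: its name, and indented under it one key for each argument. drive_tool: Moves the arm, as the interface text tells. Its arguments: {"type":"object","properties":{"targets":{"type":"array","items":{"type":"number"}},"force":{"type":"number"}},"required":["targets"]}

```bash
mkdir -p pics; ls; cat > h.py <<'E'
from bench import r
import numpy as np, cv2
from scipy.spatial.transform import Rotation as R
def shot(n,f):
    im,d=r.capture(n); cv2.imwrite('pics/'+f,cv2.cvtColor(im,cv2.COLOR_RGB2BGR)); np.savez('pics/'+f+'.npz',im=im,d=d); return im,d
E
python3 - <<'E'
from h import *
for n in ("scene","top"):
    shot(n,n+'1.png'); print(n,r.get_calibration(n))
print(r.state())
E
```

```text
pics
scene {'mtx': array([[400.62382101,   0.        , 279.50035284],
       [  0.        , 400.62382101, 205.76306811],
       [  0.        ,   0.        ,   1.        ]]), 'eye': array([0.82637966, 0.36500249, 0.73583094]), 'attitude': array([0.53881938, 0.01207772, 2.35144606])}
top {'mtx': array([[523.76449363,   0.        , 274.39424695],
       [  0.        , 523.76449363, 209.66135274],
       [  0.        ,   0.        ,   1.        ]]), 'eye': array([0.34166598, 0.05627749, 1.09009324]), 'attitude': array([ 2.26062703e-01, -1.05279506e-03, -1.45489137e+00])}
{'clock': 0.1, 'joint_pos': array([ 1.07170945e+00,  1.81495047e-01,  1.60787804e+00,  1.29542867e-05,
        1.35379874e+00, -2.06269095e-01]), 'qvel': array([-0.00054858, -0.00224199, -0.00212181, -0.00138181, -0.00126672,
       -0.00034019]), 'joint_efforts': array([ 4.17589090e-04, -4.45878339e+01, -3.52234519e+01, -3.69195168e-04,
        4.21803561e-03,  1.20318944e-05]), 'ee_pos': array([0.16571164, 0.55012283, 0.24447279]), 'tcp_rot': array([-3.14004955e+00, -3.35807072e-04,  2.84877181e+00]), 'contact_force': array([-0.23504389,  0.11049271,  0.15347623]), 'moment': array([-0.01916949,  0.02687306,  0.0320965 ]), 'finger_gap': 0.08502017302110584}
```

View pics/scene1.png

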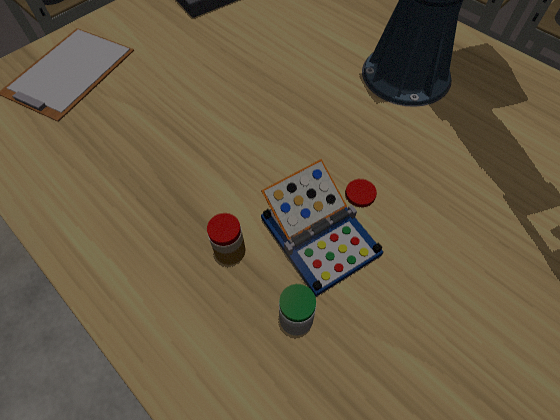

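View pics/top1.png

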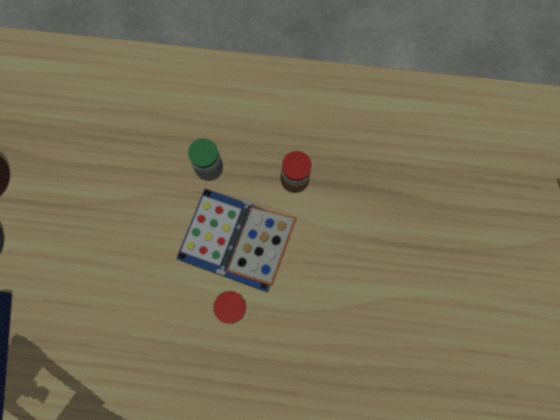

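The scene view shows the book at about (320,225) px, with the leaf up on the robot's right, the red jar at (225,235), the green jar at (297,308) and the loose lid at (361,193). The top view shows the spine running from (221,270) to (247,207) px.

```bash
cat >> h.py <<'E'
def cloud(n,d):
    c=r.get_calibration(n); K=c['mtx']; v,u=np.indices(d.shape)
    p=np.stack([(u-K[0,2])/K[0,0]*d,-(v-K[1,2])/K[1,1]*d,-d],-1)
    P=p@R.from_euler('xyz',c['attitude']).as_matrix().T+c['eye']; P[d==0]=np.nan; return P
def load(f):
    z=np.load('pics/'+f+'.npz'); return z['im'],z['d']
E
python3 - <<'E'
from h import *
np.set_printoptions(precision=4,suppress=True)
for n in ("scene","top"):
    im,d=load(n+'1.png'); P=cloud(n,d); hsv=cv2.cvtColor(im,cv2.COLOR_RGB2HSV); H,S,V=[hsv[...,i].astype(int) for i in range(3)]
    box=(slice(150,350),slice(200,400)) if n=='scene' else (slice(130,330),slice(170,330))
    print(n,'bench z',np.nanmedian(P[...,2]), 'valid',(d>0).mean())
    M=np.zeros(d.shape,bool); M[box]=1
    def rep(nm,m,zlo,zhi):
        m=m&M&(P[...,2]>zlo)&(P[...,2]<zhi); q=P[m]; v,u=np.nonzero(m)
        print(nm,m.sum(),'med',np.median(q,0)); 
        if m.sum()>10:
            rect=cv2.minAreaRect(q[:,:2].astype(np.float32)); print('  rect',rect,'z',np.percentile(q[:,2],[2,50,98]))
        return q
    red=((H<6)|(H>174))&(S>180)&(V>80)
    rep('redlid jar',red,.08,.12); rep('spare',red,.005,.02)
    rep('green jar',(H>45)&(H<85)&(S>120),.08,.12)
    rep('blue',(H>100)&(H<125)&(S>150),.008,.027)
    rep('orange',(H>5)&(H<16)&(S>150)&(V>110),.035,.16)
    w=rep('leafwhite',(S<50)&(V>110),.04,.16)
    w2=rep('basewhite',(S<50)&(V>110),.015,.035)
E
```

```text
scene bench z 0.000903704444918163 valid 0.996062925170068
redlid jar 742 med [0.6647 0.0516 0.1008]
  rect ((0.6642205119132996, 0.05070461332798004), (0.05768400803208351, 0.05740276351571083), 28.727773666381836) z [0.0986 0.1008 0.1027]
spare 589 med [0.3787 0.1547 0.0149]
  rect ((0.3785628080368042, 0.15420278906822205), (0.0617661252617836, 0.06338020414113998), 70.5382080078125) z [0.0122 0.0149 0.0173]
green jar 1007 med [0.6704 0.2423 0.1007]
  rect ((0.6699853539466858, 0.23995152115821838), (0.05711860582232475, 0.056874487549066544), 41.355377197265625) z [0.0923 0.1007 0.103 ]
blue 999 med [0.5496 0.2068 0.0226]
  rect ((0.5170866250991821, 0.1610187590122223), (0.19762609899044037, 0.15977393090724945), 76.68657684326172) z [0.011  0.0226 0.0252]
orange 281 med [0.5219 0.0743 0.0841]
  rect ((0.5565774440765381, 0.08987593650817871), (0.09681171178817749, 0.25138890743255615), 76.97317504882812) z [0.0466 0.0841 0.1007]
leafwhite 2238 med [0.5033 0.1055 0.0724]
  rect ((0.5592770576477051, 0.14882659912109375), (0.26265206933021545, 0.23062175512313843), 1.588045239448
[... 821 characters left out ...]
[0.457  0.1961 0.0227]
  rect ((0.5142629146575928, 0.15559028089046478), (0.18710249662399292, 0.15414424240589142), 76.81201934814453) z [0.0187 0.0227 0.0262]
orange 27 med [0.4824 0.0572 0.0951]
  rect ((0.49051663279533386, 0.05605730414390564), (0.018507584929466248, 0.13683317601680756), 68.84346008300781) z [0.0874 0.0951 0.0976]
leafwhite 2098 med [0.4991 0.1032 0.0735]
  rect ((0.5061112642288208, 0.11165441572666168), (0.11041434109210968, 0.15889392793178558), 76.99665069580078) z [0.0471 0.0735 0.0959]
basewhite 1748 med [0.5271 0.2087 0.0241]
  rect ((0.5281237363815308, 0.20947787165641785), (0.08569372445344925, 0.1253577619791031), 76.86876678466797) z [0.02   0.0241 0.0284]
```

```bash
python3 - <<'E'
from h import *
np.set_printoptions(precision=4,suppress=True)
yaw=np.deg2rad(-13.3); c=np.array([.516,.159]); A=np.array([[np.cos(yaw),np.sin(yaw)],[-np.sin(yaw),np.cos(yaw)]])
for n in ("scene","top"):
    im,d=load(n+'1.png'); P=cloud(n,d); B=P.copy(); B[...,:2]=(P[...,:2]-c)@A.T
    m=(abs(B[...,0])<.06)&(B[...,1]<-.03)&(B[...,1]>-.1)&(B[...,2]>.045)
    q=B[m]
    # lower envelope is the face, upper the buttons; line fit z vs y
    k=np.polyfit(q[:,1],q[:,2],1)
    for i in range(5):
        e=q[:,2]-np.polyval(k,q[:,1]); s=e<np.median(e)+.001; k=np.polyfit(q[s,1],q[s,2],1)
    ang=-np.arctan(k[0]); print(n,'slope ang',ang,'z at y=0',k[1],'expected face z at y=0',.04+.0028/np.cos(ang))
    a=(abs(B[...,0])<.12)&(B[...,1]<.0)&(B[...,1]>-.16)&(B[...,2]>.05)
    q=B[a]; print(' leaf extents x',np.percentile(q[:,0],[.5,99.5]),'y min',np.percentile(q[:,1],.5),'z max',np.percentile(q[:,2],99.5))
    # pin/bracket tops
    b=(abs(B[...,1])<.02)&(abs(B[...,0])<.09)&(abs(B[...,0])>.065)&(B[...,2]>.03)
    print(' bracket',[ (B[b&(B[...,0]*s>0)].mean(0)) for s in(1,-1)])
    o=(B[...,2]>.018)&(B[...,2]<.032)&(abs(B[...,0])<.1)&(abs(B[...,1])<.12)
    print(' board ext', np.percentile(B[o][:,0],[.5,99.5]),np.percentile(B[o][:,1],[.5,99.5]))
E
```

```text
scene slope ang 0.469195255648325 z at y=0 0.04413483750823418 expected face z at y=0 0.04313925115919351
 leaf extents x [-0.0691  0.0697] y min -0.10591702116668786 z max 0.09720818178433151
 bracket [array([ 0.074 , -0.0014,  0.0447]), array([-0.0728, -0.0001,  0.044 ])]
 board ext [-0.0785  0.0802] [-0.0887  0.1002]
top slope ang 0.4699505097606982 z at y=0 0.04299479397666043 expected face z at y=0 0.04314045446891702
 leaf extents x [-0.0687  0.0701] y min -0.10833744093348043 z max 0.09816353056196099
 bracket [array([ 0.0733, -0.0032,  0.0443]), array([-0.0733, -0.004 ,  0.0445])]
 board ext [-0.0794  0.0796] [-0.0967  0.0979]
```

Request:
drive_tool:
  targets: [-1, -1, 0, 0.06, 0, -4, -3.6, 0, 0.16, 0, -7, -6.4, 0, 0.26, 0, -10, -9.1, 0, 0.36, 0, -13, -11.8, 0, 0.46, 0, -16, -14.6, 0, 0.56, 0, -19, -17.4, 0, 0.66, 0, -22, -20.1, 0, 0.76, 0, -25, -22.8, 0, 0.86, 0, -28, -25.6, 0, 0.96, 0, -31, -28.3, 0, 1.06, 0, -34, -31, 0, 1.16, 0, -37, -33.8, 0, 1.26, 0, -40, -36.6, 0, 1.36, 0, -43, -39.3, 0, 1.46, 0, -45.7, -41.8, 0, 1.51, 0, -45.7, -41.8, 0, 1.51, 0, -45.7, -41.8, 0, 1.51, 0, -45.7, -41.8, 0, 1.51, 0, -45.7, -41.8, 0, 1.51, 0]
  force: 40

```text
clock: 1.77
ee_pos: [0.4818, 0.0191, 0.2446]
tcp_rot: [-3.14, 0.001, 1.34]
contact_force: [-0.1, 0.2, 0.2]
finger_gap: -0.0003
```

Request:
drive_tool:
  targets: [0, 0, 1.5, 0, 0, 0, 0, 4, 0, 0, 0, 0, 7, 0, 0, 0, 0, 10, 0, 0, 0, 0, 13, 0, 0, 0, 0, 15.5, 0, 0, 0, 0, 17, 0, 0, 0, 0, 17.5, 0, 0, 0, 0, 17.5, 0, 0]

```text
clock: 2.52
ee_pos: [0.4801, 0.0203, 0.0686]
tcp_rot: [-3.137, 0.001, 1.343]
contact_force: [0.6, 0.7, 0.6]
finger_gap: -0.0001
```

```bash
python3 - <<'E'
from h import *
a,_=shot('scene','s2.png'); b,_=shot('top','t2.png')
cv2.imwrite('pics/v2.png',cv2.cvtColor(np.hstack([cv2.resize(a[120:330,180:420],(400,350)),cv2.resize(b[130:320,160:360],(368,350))]),cv2.COLOR_RGB2BGR))
s=r.state();print(s['ee_pos'],s['contact_force'])
E
```

```text
[0.48212894 0.01950465 0.07063618] [-0.23854087 -0.03579967  0.32882342]
```

View pics/v2.png

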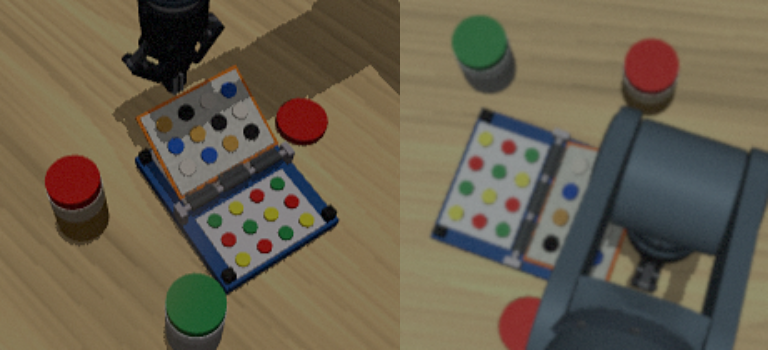

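Request:
drive_tool:
  targets: [0.6, 0, 0, 0, 0, 1.4, 0, 0, 0, 0, 2, 0, 0, 0, 0, 2.4, 0, -0.4, 0, 0, 2.8, 0, -1, 0, 0, 3.1, 0, -1.5, 0, 0, 3.5, 0, -2, 0, 0, 3.9, 0, -2.5, 0, 0, 4.3, 0, -3, 0, 0, 4.7, 0, -3.5, 0, 0, 5.1, 0, -4, 0, 0, 5.1, 0, -4, 0, 0]

```text
clock: 3.62
ee_pos: [0.4944, 0.0701, 0.1117]
tcp_rot: [3.14, 0.0, 1.342]
contact_force: [-0.3, -0.4, 0.1]
finger_gap: 0.0002
```

```bash
python3 - <<'E'
from h import *
a,_=shot('scene','s3.png')
cv2.imwrite('pics/v3.png',cv2.cvtColor(cv2.resize(a[120:330,180:420],(480,420)),cv2.COLOR_RGB2BGR))
s=r.state();print(s['ee_pos'],s['contact_force'])
E
```

```text
[0.49420386 0.06991513 0.11122348] [ 1.21545885 -0.13747878 -0.06449236]
```

View pics/v3.png

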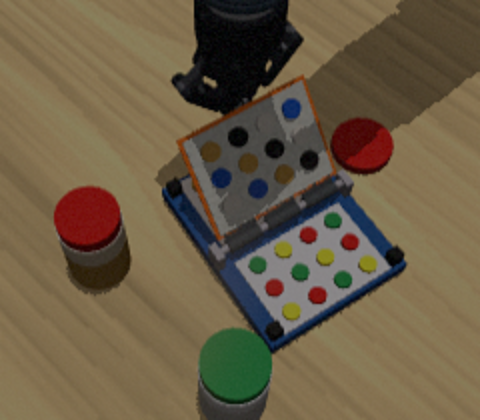

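The view shows the fingertips at (235,105) px behind the leaf's free edge. The leaf looks raised, so I'll measure its angle.

```bash
cat >> h.py <<'E'
def leaf(f,n='scene'):
    yaw=np.deg2rad(-13.3); c=np.array([.516,.159]); A=np.array([[np.cos(yaw),np.sin(yaw)],[-np.sin(yaw),np.cos(yaw)]])
    im,d=load(f); B=cloud(n,d); B[...,:2]=(B[...,:2]-c)@A.T
    hsv=cv2.cvtColor(im,cv2.COLOR_RGB2HSV); H,S,V=[hsv[...,i].astype(int) for i in range(3)]
    rad=np.hypot(B[...,1],B[...,2]-.042)
    nb=(abs(B[...,0])<.065)&(B[...,2]>.045)&(rad<.125)&(rad>.04)&((S<60)&(V>60)|(H>20)&(H<35)&(S>100)) # white or yellow face
    q=B[nb]; ang=np.arctan2(q[:,2]-.04,-q[:,1]); print('leaf n',nb.sum(),'angle pct',np.percentile(ang,[10,50,90]).round(3))
    m=(H>100)&(H<125)&(S>150)&(B[...,2]>.008)&(B[...,2]<.027)&(abs(B[...,0])<.11)&(abs(B[...,1])<.14)
    print('book rect',cv2.minAreaRect(B[m][:,:2].astype(np.float32)))
    s=r.state(); e=s['ee_pos']; print('tcp book',(A@(e[:2]-c)).round(4),'tip z',round(e[2]-.014,4),'F',s['contact_force'].round(1),s['clock'])
E
python3 -c "
from h import *
leaf('scene1.png');leaf('s3.png')"
```

```text
leaf n 1830 angle pct [0.495 0.52  0.571]
book rect ((0.0005931258201599121, 0.002214573323726654), (0.1976260542869568, 0.15977388620376587), 89.98657989501953)
tcp book [-0.0007 -0.0917] tip z 0.0972 F [ 1.2 -0.1 -0.1] 3.6667
leaf n 1807 angle pct [0.885 0.907 0.952]
book rect ((0.0011398568749427795, 0.0016442090272903442), (0.15857051312923431, 0.19852380454540253), 0.24473440647125244)
tcp book [-0.0007 -0.0917] tip z 0.0972 F [ 1.2 -0.1 -0.1] 3.6667
```

Request:
drive_tool:
  targets: [0.7, 0, -0.7, 0, 0, 1.4, 0, -1.3, 0, 0, 2.1, 0, -1.9, 0, 0, 2.9, 0, -2.4, 0, 0, 3.7, 0, -2.9, 0, 0, 4.5, 0, -3.2, 0, 0, 5.3, 0, -3.5, 0, 0, 6.1, 0, -3.8, 0, 0, 7, 0, -4.1, 0, 0, 7.8, 0, -4.3, 0, 0, 8.6, 0, -4.3, 0, 0, 9.4, 0, -4.2, 0, 0, 10.1, 0, -4.1, 0, 0, 10.8, 0, -3.9, 0, 0, 11.5, 0, -3.7, 0, 0, 12, 0, -3.5, 0, 0, 12, 0, -3.5, 0, 0]

```text
clock: 5.08
ee_pos: [0.5214, 0.1878, 0.1456]
tcp_rot: [3.141, -0.0, 1.343]
contact_force: [-0.6, -0.3, -0.9]
finger_gap: -0.0
```

```bash
python3 - <<'E'
from h import *
a,_=shot('scene','s4.png'); leaf('s4.png')
cv2.imwrite('pics/v4.png',cv2.cvtColor(cv2.resize(a[120:330,180:420],(480,420)),cv2.COLOR_RGB2BGR))
E
```

```text
leaf n 329 angle pct [1.963 1.989 2.036]
book rect ((0.0005068182945251465, 0.0014572441577911377), (0.15994016826152802, 0.19884540140628815), 0.3206547200679779)
tcp book [-0.0014  0.0289] tip z 0.1318 F [-0.4 -0.1  0. ] 5.1333
```

View pics/v4.png

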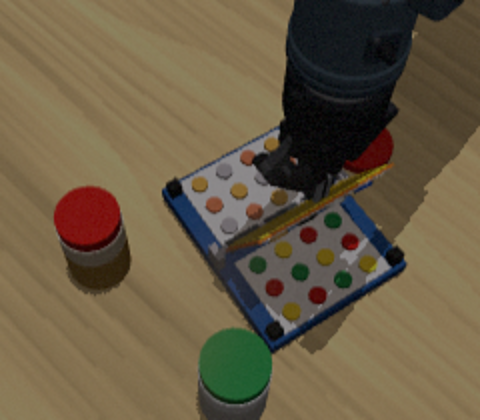

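The view shows the leaf past upright at about (315,210) px, edge-on, with the fingertips on its back face. The measured angle is 1.99 and the book has not moved.

Request:
drive_tool:
  targets: [0.6, 0, 0.3, 0, 0, 1.2, 0, 0.7, 0, 0, 1.8, 0, 1.1, 0, 0, 2.4, 0, 1.6, 0, 0, 3, 0, 2.1, 0, 0, 3.6, 0, 2.8, 0, 0, 4.1, 0, 3.4, 0, 0, 4.5, 0, 4, 0, 0, 4.9, 0, 4.7, 0, 0, 5.3, 0, 5.5, 0, 0, 5.6, 0, 6.2, 0, 0, 5.8, 0, 6.9, 0, 0, 5.9, 0, 7.5, 0, 0, 6, 0, 8, 0, 0, 6, 0, 8.4, 0, 0, 6, 0, 8.6, 0, 0, 6, 0, 8.6, 0, 0]

```text
clock: 6.55
ee_pos: [0.5344, 0.2458, 0.0592]
tcp_rot: [-3.141, 0.0, 1.343]
contact_force: [0.2, -0.2, 0.8]
finger_gap: 0.0002
```

```bash
python3 - <<'E'
from h import *
a,_=shot('scene','s5.png'); leaf('s5.png')
E
```

```text
leaf n 950 angle pct [3.034 3.076 3.091]
book rect ((0.0013799294829368591, 0.0014296919107437134), (0.1985013782978058, 0.15838462114334106), 89.92316436767578)
tcp book [-0.0019  0.0887] tip z 0.0455 F [-0.4 -0.6  0.1] 6.6
```

Nearly flat. I'll press down gently, in small steps.

Request:
drive_tool:
  targets: [0, 0, 0.1, 0, 0, 0, 0, 0.2, 0, 0, 0, 0, 0.3, 0, 0, 0, 0, 0.4, 0, 0, 0, 0, 0.4, 0, 0, 0, 0, 0.4, 0, 0]

```text
clock: 7.1
ee_pos: [0.5349, 0.2458, 0.0567]
tcp_rot: [3.141, 0.0, 1.343]
contact_force: [-4.0, -0.6, 9.2]
finger_gap: -0.0001
```

Request:
drive_tool:
  targets: [0, 0, 0.2, 0, 0, 0, 0, 0.4, 0, 0, 0, 0, 0.5, 0, 0, 0, 0, 0.5, 0, 0, 0, 0, 0.5, 0, 0]

```text
clock: 7.52
ee_pos: [0.5352, 0.2459, 0.0562]
tcp_rot: [3.141, 0.001, 1.344]
contact_force: [-16.0, -5.3, 36.8]
finger_gap: -0.0002
```

At the stop: the force rises sharply with no further travel. Next I lift straight up and clear away.

Request:
drive_tool:
  targets: [0, 0, -0.1, 0, 0, 0, 0, -0.3, 0, 0, 0, 0, -0.8, 0, 0, 0, 0, -2, 0, 0, 0, 0, -4, 0, 0, 0, 0, -7, 0, 0, 0, 0, -10, 0, 0, 0, 0, -13, 0, 0, 0, 0, -16, 0, 0, -3, 0, -18, 0, 0, -7, 0, -18, 0, 0, -11, 0, -18, 0, 0, -15, 0, -18, 0, 0, -19, 0, -18, 0, 0, -23, 0, -18, 0, 0, -26, 0, -18, 0, 0, -26, 0, -18, 0, 0, -26, 0, -18, 0, 0]

```text
clock: 9.02
ee_pos: [0.4764, -0.0087, 0.2369]
tcp_rot: [3.14, 0.001, 1.34]
contact_force: [0.0, -0.3, -0.1]
finger_gap: 0.0001
```

```bash
python3 - <<'E'
from h import *
a,_=shot('scene','s6.png'); b,_=shot('top','t6.png'); leaf('s6.png')
yaw=np.deg2rad(-13.3); c=np.array([.516,.159]); A=np.array([[np.cos(yaw),np.sin(yaw)],[-np.sin(yaw),np.cos(yaw)]])
for n,f in (('scene','s6.png'),('top','t6.png')):
    B=cloud(n,load(f)[1]); B[...,:2]=(B[...,:2]-c)@A.T
    m=(abs(B[...,0])<.06)&(B[...,1]>.025)&(B[...,1]<.11)&(B[...,2]>.03)
    k=np.polyfit(B[m][:,1],B[m][:,2],1); print(n,m.sum(),'leaf angle',np.pi-np.arctan(k[0]),'z at .066',np.polyval(k,.066))
    im=load(f)[0]; hsv=cv2.cvtColor(im,cv2.COLOR_RGB2HSV); P=cloud(n,load(f)[1]); H,S,V=[hsv[...,i] for i in range(3)]
    red=((H<6)|(H>174))&(S>180)&(V>60); g=(H>45)&(H<85)&(S>120)
    for mm,a_,b_ in((red,.09,.12),(red,.008,.02),(g,.09,.12)):
        t=mm&(P[...,2]>a_)&(P[...,2]<b_); print('  ',np.median(P[t],0).round(3),t.sum())
cv2.imwrite('pics/v6.png',cv2.cvtColor(cv2.resize(a[120:330,180:420],(480,420)),cv2.COLOR_RGB2BGR))
E
```

```text
leaf n 349 angle pct [3.025 3.07  3.09 ]
book rect ((0.0012557730078697205, 0.0011018738150596619), (0.1584705412387848, 0.19852092862129211), 0.23032081127166748)
tcp book [-1.000e-04 -1.705e-01] tip z 0.2227 F [-0.2  0.7 -0. ] 9.1167
scene 2666 leaf angle 3.142236924864367 z at .066 0.04365988972377511
   [0.665 0.052 0.101] 755
   [0.38  0.155 0.015] 607
   [0.67  0.242 0.101] 993
top 2407 leaf angle 3.1406600869619203 z at .066 0.043372228923581155
   [0.666 0.059 0.101] 92
   [0.39  0.156 0.016] 4
   [0.666 0.236 0.1  ] 585
```

View pics/v6.png

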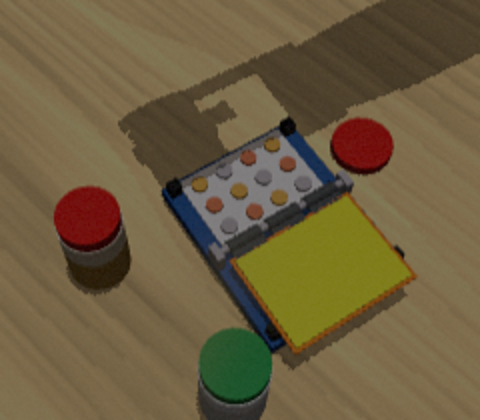

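The leaf lies flat with its yellow back up, at (320,270) px. The jars and lid are where they were.

```bash
python3 -c "
from bench import r
print(r.finish_job())"
```

```text
the job is handed in; nothing more can be done
None
```

The leaf is over the spine and pressed flat on the left-hand side, and the job is handed in at about 9 s of the 42 s allowed. I pushed it with the shut fingertips, first at its free edge and then on its yellow back. I pressed it down to its stop and drew the arm clear.

- **Leaf angle:** the two cameras gave 3.142 and 3.141 rad, with the upper face at 43.4–43.7 mm (42.8 mm expected). A cruder per-pixel estimate read 3.07. That one assumes its points lie on the leaf's mid-plane, so it reads low when the leaf is flat, and I went by the plane fits.
- **Book:** it stayed within about 1 mm of where it started.
- **Jars and lid:** the scene camera put them within about 1 mm of where they began. The top camera's red jar and lid readings came out 10–20 mm off. They rest on few pixels (92 and 4), because the arm and its shadow were in the way, so I set them aside.
- **Forces:** the final press read 37 N up and about 17 N sideways at the fingertips, well under the 120 N wrist limit. The readings before that press stayed below about 2 N.

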